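# Roll the dowelled rail over for spraying

## Task

On the dark rubber-covered spraying board in the paint booth, find the wooden rail that has two short dowels sticking out of one broad side, and roll it over its bottom edge by one face so that it lies flat on the board with the dowels pointing straight up. Roll it on the board rather than picking it up, and leave the plain rail without dowels as it stands.

Things in the scene. Friction and masses are not known exactly. Their poses are not given: they have to be found in the camera images.
- rail: Loose pale-wood bar, 42 x 160 x 60 mm, 0.2 to 0.4 kg, standing 60 mm tall on a 42 mm wide face. Origin at its centre. x: through the 42 mm, the way its dowels point (level at the start, any heading); y: along the 160 mm; z: along the 60 mm (up at the start). Pushed high on the dowelled face it tips over the far bottom edge; beyond 35 degrees it falls by itself.
- rail_dowels (a point): Midway between the tips of the rail's two wooden dowels, axes as the rail's. The dowels are 12 mm thick and stick 18 mm out of the broad 160 x 60 mm face, at mid height, 55 mm either side of the middle; the face between and above them is clear. 39 mm from the rail's centre.
- plain_rail: The same bar, 42 x 160 x 60 mm, pale wood, also standing 60 mm tall on a 42 mm wide face, but without dowels. Origin at its centre, axes as the rail's. To be left alone.
- board: Flat spraying board covered with dark non-slip rubber, 380 mm (x) by 700 mm (y), 18 mm thick, fixed on the table; wood grips on it (friction 0.75 to 1.1). Origin at the centre of its underside, its top 18 mm higher. Both rails stand on it, about 280 mm apart in y, either one to the left.
Not all that is in view belongs to the job. Leave any purple or yellow look-alike of the rail alone.

How it is judged:
By the outcome, as a careful person would: the job done as asked, in the order asked, and still so for the second after the job is handed in, with the robot touching nothing.
It also fails if it takes over 32 s, if anything falls off the work surface, if the arm or the gripper's body presses on something with over 40 N, if the wrist force passes 120 N, or if a joint passes its speed limit or range.

## Robot

A 6-joint arm with a two-finger parallel gripper is mounted at the origin on the work surface. World frame = base frame: x ahead of the robot, y to its left, z up, the work surface at z = 0. Lengths are in m, angles in rad, forces in N, time in s.
With the tool pointing down it reaches from about 0.3 to 0.875 m from the base axis. Payload 6.4 kg.
Tool frame: the origin (TCP) lies midway between the tips of the shut fingers; the grasp point (between the pads) lies 19 mm behind it; z points along the fingers, y is the line along which they close (so a half turn about z gives the same grasp; the last joint's range is limited). The gripper opens to 88 mm and grips with 3 to 60 N. Pads are 18 mm wide; open, the fingers measure 123 mm over their backs; the gripper's body (75 mm by 187 mm) begins 45 mm behind the grasp point.
Start: joints at [-1.393, 0.181, 1.607, -0, 1.354, -0.206], TCP at [0.215, -0.533, 0.239] pointing down, gripper open.
Joint ranges: [-2.99, 2.99], [-0.89, 2.07], [0.3, 2.58], [-1.14, 4.28], [0, 2.63], [-3.12, 3.12]. Speed limits (rad/s): [2.57, 2.57, 3.01, 3.14, 3.14, 3.14].

## Interface

Orientations are given as a unit quaternion [w, x, y, z].
In Python, from cell import state, vision, ticket gives the robot as it stands. The module is installed in compiled form; this text tells all that it offers.
- The arm moves only by the tool send_rows, never from a script. Its argument "plan" is a list of rows, each a list of 4 numbers: the shift along the tool's x, y, z in cm, then the turn about the tool's z in rad. A call has 1 to 8 rows; each row is the pose to reach, as a shift and turn from the pose commanded when the call began, along the tool's axes at that moment; what a row does not reach only later rows make up. A row lasts 1/12 s, in which the tool goes at most 41.7 mm and 7.16 degrees, less where a joint would pass 70% of its speed; a pose out of reach is approached as far as the arm can. A call with a gripper value outside its range is refused whole. "hand" is the closure in counts, from 0 (fully open) to 255 (shut), set as the call begins (left out, the last holds). The fingers move at their own pace and stop on an object; "grip_force" is the grip in N (left out, the last holds). Time passes only in rows, so rows that repeat a pose let the fingers close. It gives the time, the measured TCP pose, the force, the opening and the grip force at its end, in the units of the state.
- state(): the state, without advancing time (a new reading comes with each control period).
- vision.capture(name): name is "scene" or "top"; returns a dict with "img" (420x560x3 uint8, red, green, blue), "fx", "fy", "cx", "cy" (pixels), "xyz" and "rotation" of the camera in the world. Camera axes: x right, y down, z forward; pixel columns grow to the right and rows downward; lengths in m; the calibration is good to about 2 mm. A picture is of the moment at which its call begins. There is no depth.
- ticket.close_job(): hands the job in; it is judged then, once.
The state is a dict: "t": time; "joint_pos": joint angles; "joint_velocities": joint speeds; "joint_efforts": joint torques, N m; "position": TCP position; "orientation": TCP orientation; "force": force on the tool from outside, world axes, zero at the start; "moment": the same for the moment, N m; "gripper_width": finger opening in m; "grip_force": force on a finger pad.
Only numpy, scipy, OpenCV 4.12 (cv2) and the standard library are available. Lean on these libraries where they do the work, as an engineer would, in place of code of your own. Each camera call takes 0.05 s, during which the arm holds its last target. There are 200 camera calls.

## Working session

There is one attempt and no reset: what is moved stays moved. The work goes in short steps, Python scripts to look and compute and a tool call to move; the robot and the scene stay as the last step left them, time stands still between calls to the robot, and variables do not carry over. Pictures are saved under pics/ and viewed, at most 10 in all, crops included, and the job is handed in when it is done.

Besides the shell and the picture viewer there is one more tool, called after "Request:" in YAML: its name, and indented under it one key for each argument. send_rows: Moves the arm, as the interface text tells. Its arguments: {"type":"object","properties":{"plan":{"type":"array","items":{"type":"array","items":{"type":"number"}}},"hand":{"type":"number"},"grip_force":{"type":"number"}},"required":["plan"]}

```bash
mkdir -p pics; cat > h.py <<'E'
import numpy as np, cv2
from cell import state, vision, ticket
def cap(n,f=None):
    d=vision.capture(n)
    if f: cv2.imwrite('pics/'+f,cv2.cvtColor(d['img'],cv2.COLOR_RGB2BGR))
    return d
def ray(d,u,v,z):
    r=np.array(d['rotation']); 
    if r.shape!=(3,3):
        from scipy.spatial.transform import Rotation as R
        r=R.from_quat(np.roll(r,-1)).as_matrix()
    w=r@np.array([(u-d['cx'])/d['fx'],(v-d['cy'])/d['fy'],1])
    p=np.array(d['xyz']); return p+w*(z-p[2])/w[2]
E
python3 - <<'E'
from h import *
for n in('scene','top'):
    d=cap(n,n+'1.png'); print(d['xyz'],d['rotation'],d['fx'])
s=state();print(s['position'],s['orientation'],s['force'],s['t'])
E
```

```text
[0.93222573 0.16866261 0.71717366] [-0.19192421  0.54797     0.77200344 -0.25865936] 497.220023513944
[0.40334354 0.01049559 0.76300003] [-0.01347192  0.71364726 -0.69955417  0.03391264] 392.4232953663189
[ 0.21524311 -0.53268727  0.23792454] [-7.72596074e-04  9.81641364e-01  1.90734464e-01  1.41740079e-06] [ 0.10579353  0.50814597 -0.46797621] 0.1
```

View pics/scene1.png

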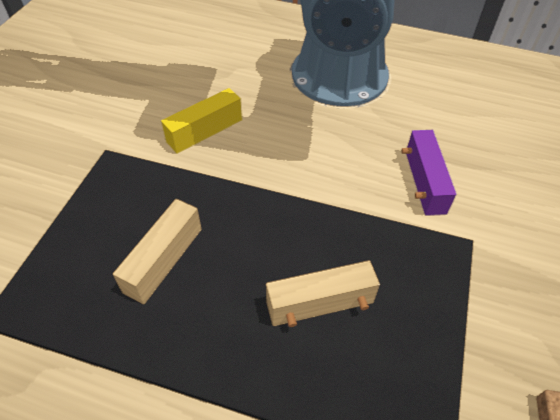

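View pics/top1.png

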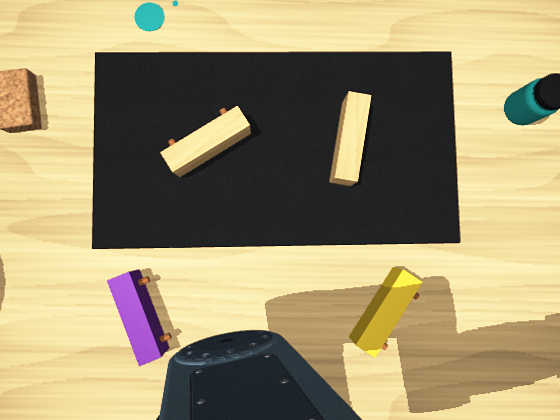

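The left piece in the top view, around (205,140), has dowels at (172,142) and (223,111), so it's the rail. The plain rail is at (350,138). The purple and yellow look-alikes are off the board.

```bash
cat > m.py <<'E'
from h import *
d=cap('top'); im=d['img']; v=im.max(2); s=cv2.cvtColor(im,cv2.COLOR_RGB2HSV)[...,1]
roi=np.zeros_like(v); roi[60:238,105:445]=1
print([tuple(im[y,x]) for x,y in((205,140),(178,172),(350,138),(334,182),(172,142))])
m=((v>185)&(roi>0)).astype(np.uint8); m=cv2.morphologyEx(m,cv2.MORPH_OPEN,np.ones((5,5)))
for c in cv2.findContours(m,cv2.RETR_EXTERNAL,cv2.CHAIN_APPROX_NONE)[0]:
    if cv2.contourArea(c)<300: continue
    w=np.array([ray(d,*p[0],.078)[:2] for p in c],np.float32)*1000
    r=cv2.minAreaRect(w); b=cv2.boxPoints(r); e=b[1]-b[0]; f=b[2]-b[1]; e=e if e@e>f@f else f
    print(r,'long dir deg',np.degrees(np.arctan2(e[1],e[0])))
for p in((172,142),(223,111)): print('dowel',ray(d,*p,.048))
for p in((95,52),(451,52),(459,243),(93,248)): print('board',ray(d,*p,.018))
t=state()['orientation'];from scipy.spatial.transform import Rotation as R
print(R.from_quat(np.roll(t,-1)).as_matrix())
E
python3 m.py
```

```text
[(np.uint8(254), np.uint8(243), np.uint8(180)), (np.uint8(128), np.uint8(101), np.uint8(65)), (np.uint8(252), np.uint8(237), np.uint8(168)), (np.uint8(134), np.uint8(109), np.uint8(66)), (np.uint8(213), np.uint8(133), np.uint8(75))]
((577.89892578125, 118.64524841308594), (44.68942642211914, 160.00399780273438), 33.31819152832031) long dir deg -56.68181
((588.4600830078125, -144.14993286132812), (42.664756774902344, 159.59375), 81.34333038330078) long dir deg -8.65667
dowel [0.57562398 0.1820821  0.048     ]
dowel [0.63625811 0.09050945 0.048     ]
board [0.75502256 0.34313336 0.018     ]
board [ 0.77825724 -0.35335165  0.018     ]
board [ 0.40066358 -0.36464065  0.018     ]
board [0.37848723 0.32828502 0.018     ]
[[ 9.27239855e-01  3.74467878e-01 -2.46456895e-04]
 [ 3.74467844e-01 -9.27238854e-01  1.39369643e-03]
 [ 2.93370135e-04 -1.38458106e-03 -9.99998998e-01]]
```

Request:
send_rows:
  plan:
    - [2.5,-1.9,0.4,-0.05]
    - [5.3,-4,0.8,-0.1]
    - [8.3,-6.3,1,-0.15]
    - [11.4,-8.6,1.5,-0.197]
    - [14.5,-11,2,-0.197]
    - [17.6,-13.3,2,-0.197]
    - [20.7,-15.6,2,-0.197]
    - [23.8,-18,2,-0.197]
  hand: 168

```text
t: 0.82
position: [0.3691, -0.2754, 0.2185]
orientation: [-0.0, 0.958, 0.286, -0.0]
force: [-0.5, -0.6, 0.4]
gripper_width: 0.0371
grip_force: 0.0
```

```bash
cat > g.py <<'E'
import sys
from h import *
from scipy.spatial.transform import Rotation as R
s=state(); T=R.from_quat(np.roll(s['orientation'],-1)).as_matrix(); p=np.array(s['position'])
print(s['t'],p,s['gripper_width'],s['force']); a=33.3
for off,z in((60,.2),(60,.068)):
    n=np.array([np.cos(np.radians(a)),np.sin(np.radians(a))])*off/1000
    print(100*T.T@(np.array([.578+n[0],.1185+n[1],z])-p))
print('turn',-np.radians(a-np.degrees(np.arctan2(T[1,0],T[0,0]))))
E
python3 g.py
```

```text
0.8167 [ 0.36906333 -0.27540037  0.21852185] 0.03713171161775405 [-0.45743576 -0.64182056  0.40084946]
[ 45.06927667 -21.49261505   1.85688339]
[ 45.06882856 -21.49066921  15.05688323]
turn -0.0009207254998503982
```

Request:
send_rows:
  plan:
    - [3.5,-1.7,0.3,0]
    - [7.1,-3.4,0.6,0]
    - [10.7,-5.1,1,0]
    - [14.3,-6.8,1.4,0]
    - [17.9,-8.5,1.8,0]
    - [21.5,-10.3,1.8,0]
    - [25.1,-12,1.8,0]
    - [28.7,-13.7,1.8,0]

```text
t: 1.48
position: [0.5338, -0.003, 0.2005]
orientation: [-0.0, 0.958, 0.286, -0.0]
force: [0.1, -1.4, 0.2]
gripper_width: 0.0302
grip_force: 0.0
```

Request:
send_rows:
  plan:
    - [3.5,-1.7,0,0]
    - [7,-3.4,0,0]
    - [10.5,-5.1,0,0]
    - [13.5,-6.5,0,0]
    - [15.6,-7.4,0,0]
    - [16.4,-7.8,0,0]
    - [16.4,-7.8,0,0]
    - [16.4,-7.8,0,0]

```text
t: 2.15
position: [0.6271, 0.1496, 0.2001]
orientation: [0.0, 0.958, 0.287, -0.001]
force: [0.6, -0.3, -0.6]
gripper_width: 0.0301
grip_force: 0.0
```

```bash
python3 g.py; python3 -c "
from h import *; cap('scene','s2.png')"
```

```text
2.15 [0.62706065 0.14961641 0.20006646] 0.030071097751806896 [ 0.61491504 -0.30344713 -0.62028387]
[ 0.191132   -0.09278835  0.00638372]
[ 0.21131191 -0.08851379 13.2063676 ]
turn 9.617801141289843e-05
```

View pics/s2.png

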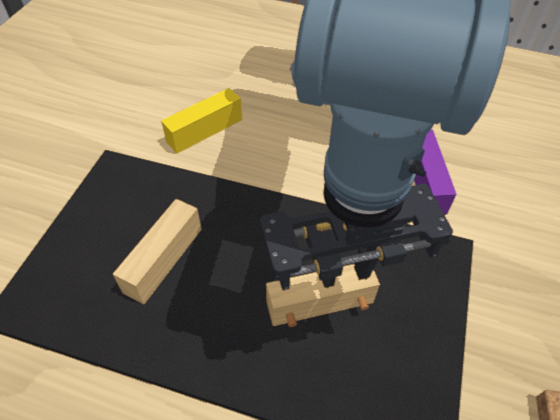

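The rail is undisturbed, with its dowels at (291,319) and (363,302). The open fingers hover beyond its dowelled face. I'll descend next.

Request:
send_rows:
  plan:
    - [0.2,-0.1,2,0]
    - [0.2,-0.1,4.5,0]
    - [0.2,-0.1,7,0]
    - [0.2,-0.1,9.5,0]
    - [0.2,-0.1,11.5,0]
    - [0.2,-0.1,12.7,0]
    - [0.2,-0.1,13.2,0]
    - [0.2,-0.1,13.2,0]

```text
t: 2.87
position: [0.628, 0.1509, 0.0679]
orientation: [-0.0, 0.958, 0.286, -0.001]
force: [0.2, 0.3, -0.2]
gripper_width: 0.0303
grip_force: 0.0
```

```bash
python3 g.py; python3 -c "
from h import *; cap('scene','s3.png')"
```

```text
2.8667 [0.62803468 0.15094762 0.06790308] 0.030322885662552382 [ 0.15095621  0.33319971 -0.19507633]
[  0.01386224  -0.04617294 -13.20970158]
[ 0.0365435  -0.03508878 -0.00972572]
turn -0.0015904178203344913
```

View pics/s3.png

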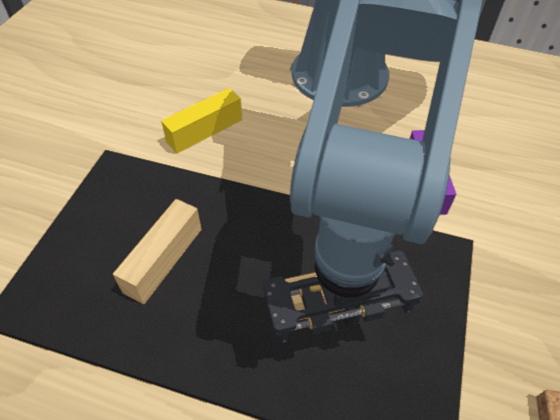

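The gripper sits in front of the rail's face, around (340,310), with no contact force. I'll push along tool −x.

Request:
send_rows:
  plan:
    - [-0.6,0,0,0]
    - [-1.2,0,0,0]
    - [-1.8,0,0,0]
    - [-2.3,0,0,0]
    - [-2.7,0,0,0]
    - [-3.1,0,0,0]
    - [-3.5,0,0,0]
    - [-3.9,0,0,0]

```text
t: 3.58
position: [0.5973, 0.1307, 0.0699]
orientation: [0.0, 0.958, 0.286, 0.002]
force: [2.7, 1.3, 4.6]
gripper_width: 0.0301
grip_force: 1.9
```

Request:
send_rows:
  plan:
    - [-0.4,0,0,0]
    - [-0.7,0,0,0]
    - [-1.0,0,0,0]
    - [-1.3,0,0,0]
    - [-1.6,0,0,0]
    - [-1.6,0,0,0]

```text
t: 4.08
position: [0.5818, 0.1214, 0.0684]
orientation: [-0.0, 0.958, 0.286, -0.001]
force: [-0.2, -0.2, -0.4]
gripper_width: 0.0301
grip_force: 0.0
```

```bash
python3 g.py; python3 -c "
from h import *; cap('scene','s4.png')"
```

```text
4.0833 [0.5818342  0.12136215 0.06841763] 0.03005077741445599 [-0.2234647  -0.24234937 -0.36191901]
[  5.50106767   0.01934671 -13.16718524]
[5.52246822 0.02638821 0.03279554]
turn -0.0004244499922692186
```

View pics/s4.png

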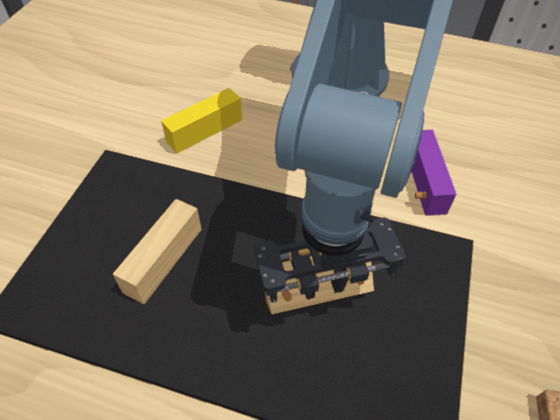

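The fingers, at (310,283) and (340,280), read no force, and a dowel shows at (288,295), so the rail seems to have fallen. I'll push slightly further to be sure, then look from above.

Request:
send_rows:
  plan:
    - [-0.3,0,0,0]
    - [-0.6,0,0,0]
    - [-0.6,0,0,0]
    - [-0.6,0,0,0]

```text
t: 4.47
position: [0.5772, 0.1184, 0.0682]
orientation: [-0.0, 0.958, 0.286, -0.001]
force: [-0.1, 0.1, 0.7]
gripper_width: 0.03
grip_force: 0.0
```

Request:
send_rows:
  plan:
    - [0,0,-1,0]
    - [0,0,-2.5,0]
    - [0,0,-5,0]
    - [0,0,-8,0]
    - [0,0,-11,0]
    - [0,0,-13,0]
    - [0,0,-13,0]

```text
t: 5.05
position: [0.581, 0.1187, 0.2052]
orientation: [0.001, 0.958, 0.286, 0.005]
force: [1.5, 0.1, 1.2]
gripper_width: 0.0302
grip_force: 0.0
```

Request:
send_rows:
  plan:
    - [-2,2.5,0,0]
    - [-4,6,0,0]
    - [-6,9,0,0]
    - [-8,12,0,0]
    - [-10,15,0,0]
    - [-12,18,0,0]
    - [-13.5,20,0,0]
    - [-14,21,0,0]

```text
t: 5.72
position: [0.5752, -0.1371, 0.1981]
orientation: [0.0, 0.959, 0.285, -0.001]
force: [0.3, 0.2, 0.0]
gripper_width: 0.0304
grip_force: 0.0
```

Request:
send_rows:
  plan:
    - [-1,2.5,0,0]
    - [-2,6,0,0]
    - [-3,9,0,0]
    - [-4,12,0,0]
    - [-5,15,0,0]
    - [-6,17,0,0]
    - [-6,18,0,0]
    - [-6,18,0,0]

```text
t: 6.38
position: [0.6249, -0.3187, 0.1976]
orientation: [-0.0, 0.958, 0.285, -0.0]
force: [-0.4, 0.0, 0.1]
gripper_width: 0.0305
grip_force: 0.0
```

```bash
python3 -c "
from h import *
a=cap('scene')['img'];b=cap('top')['img']
cv2.imwrite('pics/s5.png',np.vstack([a[150:400],b[20:270]])[...,::-1]); print(state()['t'],state()['position'])"; python3 m.py
```

```text
6.4833 [ 0.62453491 -0.31619865  0.1978132 ]
[(np.uint8(36), np.uint8(36), np.uint8(37)), (np.uint8(55), np.uint8(47), np.uint8(38)), (np.uint8(252), np.uint8(238), np.uint8(170)), (np.uint8(135), np.uint8(108), np.uint8(68)), (np.uint8(37), np.uint8(36), np.uint8(38))]
((529.3221435546875, 86.82487487792969), (58.184539794921875, 155.98715209960938), 33.3136100769043) long dir deg -56.686398
((588.4601440429688, -144.14993286132812), (42.664764404296875, 159.59371948242188), 81.34333801269531) long dir deg -8.656658
dowel [0.57562398 0.1820821  0.048     ]
dowel [0.63625811 0.09050945 0.048     ]
board [0.75502256 0.34313336 0.018     ]
board [ 0.77825724 -0.35335165  0.018     ]
board [ 0.40066358 -0.36464065  0.018     ]
board [0.37848723 0.32828502 0.018     ]
[[ 8.35522781e-01  5.49454903e-01 -9.96377164e-04]
 [ 5.49455790e-01 -8.35521821e-01  1.27303821e-03]
 [-1.33017776e-04 -1.61111763e-03 -9.99998693e-01]]
```

View pics/s5.png

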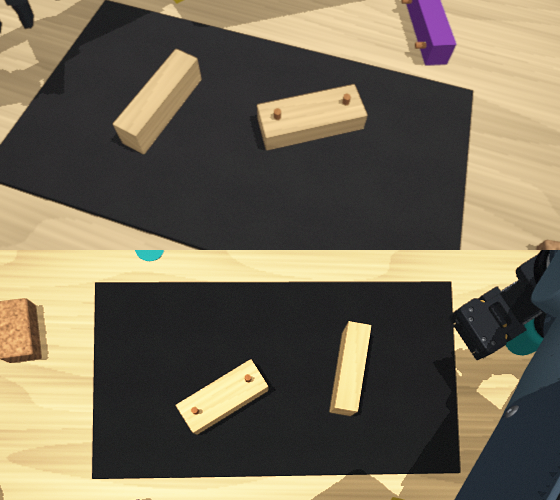

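The rail lies flat with its dowels up, at (196,411) and (248,378) in the lower view. The plain rail hasn't moved.

```bash
python3 -c "
from cell import ticket; print(ticket.close_job())"
```

```text
the job is handed in; nothing more can be done
None
```

The dowelled rail was rolled one face over its bottom edge and lies flat on the board with its dowels pointing up, the plain rail is untouched, and the job was handed in at about 6.5 s.

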